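# Find the wire by weight

### The arm

A 6-joint arm with a two-finger parallel gripper is mounted at the origin on the work surface. World frame = base frame: x ahead of the robot, y to its left, z up, the work surface at z = 0. Lengths are in mm, angles in rad, forces in N, time in s.
With the tool pointing down it reaches from about 225 to 725 mm from the base axis. Payload 3.1 kg.
Tool frame: the origin (TCP) lies on the centre line of the jaws, within the pads' length; the fingertips stand 17 mm ahead of it and the grasp point (between the pads) lies 2 mm behind it; z points along the fingers, x is the direction in which the jaws open and shut, and the axes are right-handed (so a half turn about z gives the same grasp; the last joint's range is limited). The gripper opens to 85 mm and grips with 20 to 120 N. Pads are 22 mm wide; open, the fingers measure 114 mm over their backs; the gripper's body (76 mm by 85 mm) begins 54 mm behind the grasp point. The pads swing forward as they close: fully open they stand 13 mm farther back than shut.
Start: joints at [-1.385, 0.048, 0.099, 1.622, 0, 1.443], TCP at [162.039, -499.36, 248.312] pointing down, gripper open.
Joint ranges: [-2.91, 2.91], [-0.99, 1.94], [-1.21, 1.42], [-2.12, 2.29], [-1.49, 1.47], [-3.14, 3.14]. Speed limits (rad/s): [2.79, 2.79, 3.14, 3.14, 3.14, 3.14].

### API

Orientations are given as a 3x3 rotation matrix whose columns are the frame's x, y, z axes.
In Python, from workcell import env, claw, kin, sensors, optics, job gives the robot as it stands. Calls block until the motion is done:
- env.reach(position, orientation): joint-space move of the TCP to a pose.
- env.move_straight(position, ori=None, speed=150, guard=None): straight line of the TCP; ori=None keeps the orientation; speed is the mean speed in mm/s. With guard (N) it stops when the force on the tool has changed by that much, and returns True; else False.
- env.movej(angles): joint-space move.
- claw.grip(opening, f_grip=None): opening from 0.0 (shut) to 1.0 (fully open); f_grip is the grip in N (None keeps the last); returns when the fingers have stopped.
- env.hold(seconds).
- kin.solve_ik(position, orientation): joint angles nearest the present ones, or None.
- sensors.get_obs(): the state.
- optics.capture(name): name is "side" or "top"; returns a dict with "frame" (480x640x3 uint8, red, green, blue), "fx", "fy", "cx", "cy" (pixels), "distortion" ([k1, k2, p1, p2, k3] as OpenCV has them; the pictures are not rectified), "view" (4x4, takes a point from world to camera coordinates). Camera axes: x right, y down, z forward; pixel columns grow to the right and rows downward; lengths in mm; the calibration is good to about 2 mm. A picture is of the moment at which its call begins. There is no depth.
A pose or a line that the arm cannot do raises env.Unreachable and nothing moves.
- job.sign_off(): hands the job in, once; it reports no verdict.
Trained networks look in the newest picture that a camera, given by its name, has taken for a name from the list of things; names that differ only in an ending like _2 or _b are one class to them, and where a whole thing is asked for, a point or a joint stands for the part that bears it (a point fixed in the world has none). Each returns a list of dicts, best first, with "confidence" (0 to 1); they miss things now and then, are a little off and sometimes report something else, mostly with a low value. They report only what shows in the picture. A call takes as long as a camera call. They do not tell look-alikes from the thing itself.
- optics.spot_in(camera, thing): "box" ([left, top, right, bottom] in pixels, round what is visible of it).
- optics.outline_of(camera, thing): "mask" (480x640 bool, what is visible of it) and "box" ([left, top, right, bottom] in pixels, round what is visible of it).
The state is a dict: "clock": time; "qpos": joint angles; "dq": joint speeds; "joint_efforts": joint torques, N m; "tcp_pos": TCP position; "ee_rot": TCP orientation; "contact_force": force on the tool from outside, world axes, zero at the start; "moment": the same for the moment, N m; "opening": opening from 0.0 (shut) to 1.0 (fully open).
Only numpy, scipy, OpenCV 4.12 (cv2) and the standard library are available. Lean on these libraries where they do the work, as an engineer would, in place of code of your own. Each camera call takes 0.05 s, during which the arm holds its last target. There are 200 camera calls.

### The job

Two look-alike closed canisters stand on the jewellery bench: one holds a spool of copper wire, the other a much lighter spool of thread. First lift the left-hand canister (the robot's left) well clear of the bench to feel its weight and set it gently upright on the white tray, which has room for both; then lift the right-hand one to feel its weight. Finish while still holding the heavier canister upright in the gripper about 15 cm above the round black rubber mat, with the lighter one standing by itself on the tray, dropping nothing and leaving the other things on the bench where they are.

Things in the scene. Friction and masses are not known exactly. Their poses are not given: they have to be found in the camera images.
- canister_left: The left-hand (+y) one of two canisters: plain aluminium round canister, closed flat lid, 52 mm diameter, 75 mm tall, standing on the bench, just like the other. With its hidden spool (2 mm of play) it weighs 190 to 670 g; the two differ by at least 200 g. Grip firmly (40 N or more) by its sides. Origin: centre of the underside, z up along its axis.
- canister_right: The right-hand (-y) one of two canisters: plain aluminium round canister, closed flat lid, 52 mm diameter, 75 mm tall, standing on the bench, just like the other. With its hidden spool (2 mm of play) it weighs 190 to 670 g; the two differ by at least 200 g. Grip firmly (40 N or more) by its sides. Origin: centre of the underside, z up along its axis.
- tray: White plastic tray fixed to the bench between the canisters, 180 mm along its x, 270 mm along its y; floor 6 mm above the bench, rim 6 mm thick and 16 mm high. Origin: centre of its underside, at bench height. Canisters stand well 65 mm either side of its centre along its y.
- mat: Round black rubber mat fixed to the bench beyond the tray, 100 mm diameter, 4 mm thick. Origin: centre of its underside, at bench height.
- thread_a: Bystander: grey thread spool, 42 mm diameter, 55 mm tall, standing near the robot on its left. Origin: centre of its underside.
- thread_b: Bystander: yellow thread spool, 42 mm diameter, 55 mm tall, standing left of and beyond the mat. Origin: centre of its underside.
- glue: Bystander: white glue bottle with a red cap, 40 mm diameter, 90 mm tall, standing right of and beyond the mat. Origin: centre of its underside.
- bead_jar: Bystander: amber glass jar with a black cap, 60 mm diameter, 70 mm tall, standing near the robot on its right. Origin: centre of its underside.
- brush: Bystander: brush lying flat, 170 mm long, far left. Origin near its middle, x along it.
- bead_bowl: Bystander: small white bowl, 70 mm across, 30 mm tall, far right. Origin: centre of its underside.
Things that resemble listed ones, but are neither listed nor needed, are in the scene too. Leave any pink look-alike of the canister_right alone. Leave any green look-alike of the canister_left alone.

How it is judged (in metres and radians):
On the way, in this order (a step that is already met when the one before it is completed fails the run):
1. the left-hand canister is lifted 40 mm or more in the gripper, the right-hand one not yet moved (height (world z) of canister_left above 0.04 m and contact force between the fingers and canister_left above 1 N and distance of canister_right from where it was at the start of the episode below 0.03 m), for 0.2 s.
2. the left-hand canister stands upright on the tray, let go, the right-hand one not yet moved (x of canister_left in the frame of tray between -0.065 and 0.065 m and y of canister_left in the frame of tray between -0.11 and 0.11 m and height (world z) of canister_left below 0.015 m and angle between canister_left's own z axis and vertical below 0.1 rad and linear speed of canister_left below 0.02 m/s and contact force between the fingers and canister_left below 0.1 N and contact force between canister_left and tray above 0.5 N and distance of canister_right from where it was at the start of the episode below 0.03 m), for 0.2 s.
3. the right-hand canister is lifted 40 mm or more in the gripper (height (world z) of canister_right above 0.04 m and contact force between the fingers and canister_right above 1 N), for 0.2 s.
At the end, for the whole second after the job is handed in: The heavier canister is held still by the fingers alone, upright within 0.2 rad, underside 80 to 250 mm above the bench, axis within 45 mm of the mat's centre; the lighter one stands let go on the tray, upright within 0.1 rad, within 65 mm (tray x) and 110 mm (tray y) of its centre (((height (world z) of canister_left between 0.08 and 0.25 m and horizontal distance between canister_left and mat below 0.045 m and angle between canister_left's own z axis and vertical below 0.2 rad and contact force between the fingers and canister_left above 2 N and linear speed of canister_left below 0.03 m/s and contact force between canister_left and tray below 0.1 N and contact force between canister_left and mat below 0.1 N and x of canister_right in the frame of tray between -0.065 and 0.065 m and y of canister_right in the frame of tray between -0.11 and 0.11 m and height (world z) of canister_right below 0.015 m and angle between canister_right's own z axis and vertical below 0.1 rad and linear speed of canister_right below 0.02 m/s and contact force between each of the fingers, canister_left and canister_right below 0.1 N and contact force between canister_right and tray between 0.5 and 3.6 N) or (height (world z) of canister_right between 0.08 and 0.25 m and horizontal distance between canister_right and mat below 0.045 m and angle between canister_right's own z axis and vertical below 0.2 rad and contact force between the fingers and canister_right above 2 N and linear speed of canister_right below 0.03 m/s and contact force between canister_right and tray below 0.1 N and contact force between canister_right and mat below 0.1 N and x of canister_left in the frame of tray between -0.065 and 0.065 m and y of canister_left in the frame of tray between -0.11 and 0.11 m and height (world z) of canister_left below 0.015 m and angle between canister_left's own z axis and vertical below 0.1 rad and linear speed of canister_left below 0.02 m/s and contact force between each of the fingers, canister_right and canister_left below 0.1 N and contact force between canister_left and tray between 0.5 and 3.6 N))); the arm keeps its last pose, push and grip.
It fails at once if a bystander is moved more than 30 mm (distance of any of thread_a, thread_b, glue, bead_jar, brush, bead_bowl from where it was at the start of the episode above 0.03 m).
It fails at once if a canister tips by more than 0.5 rad (angle between any of canister_left, canister_right's own z axis and vertical above 0.5 rad).
It fails at once if a canister is dropped (out of the fingers more than 25 mm above the bench) ((height (world z) of canister_left above 0.025 m and contact force between the fingers and canister_left below 0.05 N) or (height (world z) of canister_right above 0.025 m and contact force between the fingers and canister_right below 0.05 N)).
It also fails if it takes over 64 s, if anything falls off the work surface, if the arm or the gripper's body presses on something with over 40 N, if the wrist force passes 120 N, or if a joint passes its speed limit or range.

## Working session

There is one attempt and no reset: what is moved stays moved. The work goes in short steps, each a Python script; the robot and the scene stay as the last script left them, time stands still between calls to the robot, and variables do not carry over. Pictures are saved under pics/ and viewed, about 8 in all and at most 12, crops included, and the job is handed in when it is done.

```bash
mkdir -p pics; ls; python3 - <<'E'
from workcell import env, claw, kin, sensors, optics, job
import cv2, numpy as np
for c in ("top","side"):
    d=optics.capture(c)
    cv2.imwrite(f"pics/{c}0.png",d["frame"][:,:,::-1])
    print(c,d["fx"],d["fy"],d["cx"],d["cy"],d["distortion"]);print(np.round(d["view"],3))
    for t in ("canister_left","canister_right","tray","mat","thread_a","thread_b","glue","bead_jar","brush","bead_bowl"):
        print(t,[(np.round(r["box"]).tolist(),round(r["confidence"],2)) for r in optics.spot_in(c,t)])
print(sensors.get_obs())
E
```

```text
pics
top 466.29221358949144 466.29221358949144 308.470071989147 233.52957800675296 [-0.07538999  0.          0.          0.          0.        ]
[[-2.30000e-02 -1.00000e+00  1.90000e-02  1.82390e+01]
 [-9.88000e-01  2.00000e-02 -1.53000e-01  5.69880e+02]
 [ 1.53000e-01 -2.20000e-02 -9.88000e-01  9.94459e+02]
 [ 0.00000e+00  0.00000e+00  0.00000e+00  1.00000e+00]]
canister_left [([115.0, 240.0, 143.0, 267.0], 0.92), ([156.0, 232.0, 189.0, 258.0], 0.64)]
canister_right [([470.0, 267.0, 502.0, 291.0], 0.9), ([435.0, 232.0, 465.0, 257.0], 0.82), ([200.0, 161.0, 220.0, 179.0], 0.64)]
tray []
mat [([314.0, 169.0, 355.0, 211.0], 0.6)]
thread_a [([181.0, 292.0, 206.0, 313.0], 0.76), ([200.0, 159.0, 219.0, 182.0], 0.65)]
thread_b [([181.0, 292.0, 206.0, 313.0], 0.76), ([200.0, 159.0, 219.0, 182.0], 0.65)]
glue [([383.0, 140.0, 406.0, 163.0], 0.76)]
bead_jar [([432.0, 296.0, 465.0, 326.0], 0.56)]
brush []
bead_bowl [([442.0, 147.0, 472.0, 178.0], 0.81)]
side 609.1922071023668 609.1922071023668 321.0611171237642 239.77501517579316 [-0.06386499  0.          0.          0.          0.        ]
[[
[... 1135 characters left out ...]
200825e+00,
       -2.07649418e-05,  1.44300441e+00]), 'dq': array([-0.00011717,  0.00101332, -0.00011901, -0.00153666, -0.00108495,
        0.00136948]), 'joint_efforts': array([ 7.28812211e-04, -3.38654137e+01,  3.20166314e+01,  1.07795466e-03,
       -5.79986840e-05,  7.59283196e-07]), 'tcp_pos': array([ 162.0364679 , -499.35983553,  248.32593165]), 'ee_rot': array([[ 3.08670385e-01, -9.51169067e-01, -1.74462562e-05],
       [-9.51169067e-01, -3.08670384e-01, -1.95726340e-05],
       [ 1.32317414e-05,  2.26358317e-05, -1.00000000e+00]]), 'contact_force': array([ 0.20051306, -0.65199919,  0.03952687]), 'moment': array([-0.00886989,  0.02317332,  0.00734143]), 'opening': 1.0017883697465675}
```

View pics/top0.png

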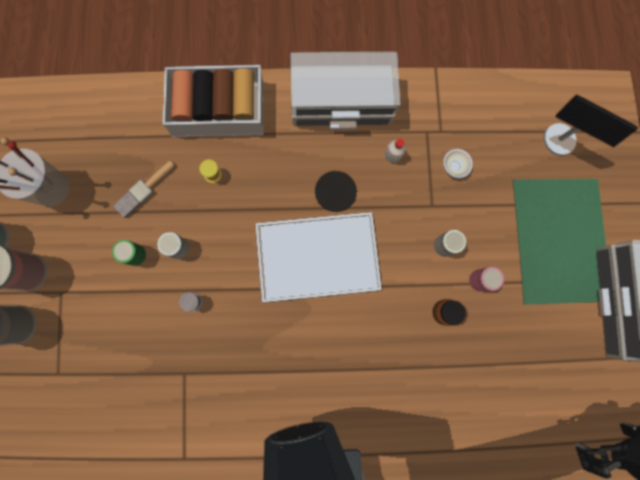

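View pics/side0.png

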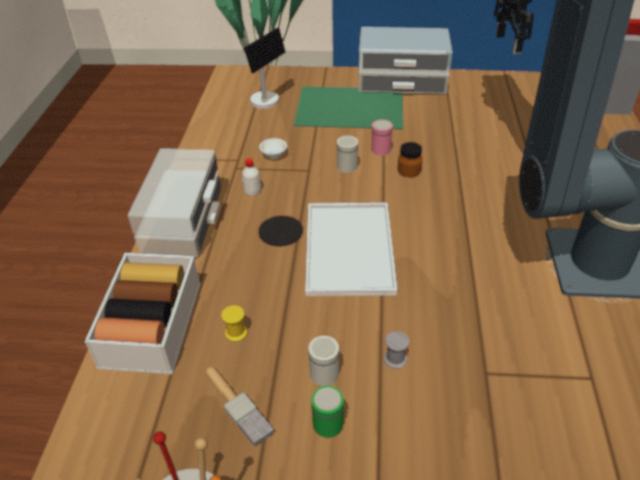

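The top view shows the left canister at (172,245) with the green decoy at (128,252). The right canister is at (453,243), the pink decoy at (488,279), the tray centre at about (318,257) and the mat at (336,190). The side view agrees: left canister (324,360), right canister (347,154). Next I fit positions using both cameras.

```bash
cat > h.py <<'E'
from workcell import env, claw, kin, sensors, optics, job
import cv2, numpy as np
from scipy.optimize import least_squares
def K(d): return np.array([[d["fx"],0,d["cx"]],[0,d["fy"],d["cy"]],[0,0,1.]])
def proj(d,P):
    V=np.asarray(d["view"]); r=cv2.Rodrigues(V[:3,:3])[0]
    return cv2.projectPoints(np.asarray(P,float),r,V[:3,3],K(d),np.array(d["distortion"]))[0][:,0]
def back(d,px,z):
    V=np.asarray(d["view"]); u=cv2.undistortPoints(np.array([px],float),K(d),np.array(d["distortion"]))[0,0]
    ray=V[:3,:3].T@np.r_[u,1]; c=-V[:3,:3].T@V[:3,3]
    return c+ray*(z-c[2])/ray[2]
T=np.linspace(0,2*np.pi,60)
def cyl(x,y,r,z0,z1): return np.array([[x+r*np.cos(t),y+r*np.sin(t),z] for z in (z0,z1) for t in T])
def box(p): return np.r_[p.min(0),p.max(0)]
def fit(obs,r,z0,z1,g):  # obs: list of (picture, box)
    s=least_squares(lambda q:np.concatenate([box(proj(d,cyl(*q,r,z0,z1)))-b for d,b in obs]),g)
    return s.x,s.fun
def near(c,thing,px,tol=25):
    L=[m for m in optics.outline_of(c,thing) if np.hypot((m["box"][0]+m["box"][2])/2-px[0],(m["box"][1]+m["box"][3])/2-px[1])<tol]
    return L[0] if L else None
def mbox(m):
    ys,xs=np.nonzero(m["mask"]); return np.array([xs.min()-.0,ys.min(),xs.max()+1,ys.max()+1])-.5
def R(a): c,s=np.cos(a),np.sin(a); return np.array([[c,s,0],[s,-c,0],[0,0,-1.]])
E
python3 - <<'E'
from h import *
D={c:optics.capture(c) for c in("top","side")}
def loc(n,thing,pt,ps,r,z0,z1):
    obs=[]
    for c,px in(("top",pt),("side",ps)):
        m=near(c,thing,px) if px else None
        if m is not None: obs.append((D[c],mbox(m)))
    g=back(D["top"],pt,(z0+z1)/2)[:2]
    x,f=fit(obs,r,z0,z1,g); print(n,x.round(1),f.round(1))
    for o in obs: print("   single",fit([o],r,z0,z1,g)[0].round(1))
loc("L","canister_left",(172,245),(324,363),26,0,75)
loc("R","canister_right",(450,244),(348,155),26,0,75)
loc("green","canister_left",(128,252),(328,411),26,0,75)
loc("pink","canister_right",(487,279),(380,138),26,0,75)
loc("mat","mat",(336,190),(280,230),50,0,4)
loc("glue","glue",(395,151),(251,177),20,0,90)
loc("thb","thread_b",(210,170),(234,322),21,0,55)
loc("tha","thread_a",(192,302),(397,350),21,0,55)
loc("jar","bead_jar",(449,311),(409,160),30,0,70)
for c in D:
    f=D[c]["frame"].astype(int)
    m=((f.min(2)>140)).astype(np.uint8)
    m=cv2.morphologyEx(m,cv2.MORPH_CLOSE,np.ones((5,5)))
    p=(318,257) if c=="top" else (350,248)
    n,lab=cv2.connectedComponents(m); k=lab==lab[p[1],p[0]]
    cs,_=cv2.findContours(k.astype(np.uint8),cv2.RETR_EXTERNAL,cv2.CHAIN_APPROX_NONE)
    q=cv2.approxPolyDP(max(cs,key=cv2.contourArea),12,True)[:,0]
    P=np.array([back(D[c],u,16)[:2] for u in q]); print(c,q.tolist(),P.round(0).tolist(),P.mean(0).round(1),[np.linalg.norm(P[i]-P[i-1]).round() for i in range(len(P))])
E
```

```text
L [549.5 307.9] [-0.7 -0.8  0.4  0.6  0.1 -0.6  0.1  0.2]
   single [549.2 307.5]
   single [549.6 308.3]
R [ 542.9 -312.4] [-0.1 -0.5  0.9 -0.3  1.1  0.7 -0.4  1. ]
   single [ 542.  -311.4]
   single [ 543.9 -315.8]
green [535.9 407.1] [-0.2  0.3 -0.3 -0.8 -0.5 -1.   0.8  0.5]
   single [535.4 406.5]
   single [536.2 407.5]
pink [ 460.3 -390.3] [-0.1 -0.8  0.4 -0.7  1.  -0.2  0.7  1. ]
   single [ 458.7 -389.8]
   single [ 462.4 -392.1]
mat [676.7 -62.4] [ 0.3 -0.3  0.8  0.4 -0.2  1.1 -0.1  0.5]
   single [676.9 -61.1]
   single [676.7 -65. ]
glue [ 760.2 -197. ] [-2.  -3.5  2.9  2.9 -1.1 -1.7  1.7  3.4]
   single [ 759.4 -195.7]
   single [ 761.5 -200.9]
thb [723.3 228.1] [-0.4 -0.8  1.2  0.5 -0.5  0.1  0.8  0.8]
   single [722.8 229. ]
   single [723.7 227.1]
tha [425.7 268.6] [ 0.2 -0.9 -0.3 -0.3  0.1 -0.2  1.   0.1]
   single [424.3 268.5]
   single [426.6 268.8]
jar [ 391.2 -300.6] [-1.9 -1.4  2.4 -0.2  0.4 -0.9  1.3  2. ]
   single [ 389.5 -299.8]
   single [ 393.3 -302.9]
top [[371, 213], [257, 223], [262, 300], [380, 289]] [[619.0, -140.0], [601.0, 123.0], [426.0, 113.0], [444.0, -153.0]] [522.8 -14.6] [np.float64(176.0), np.float64(264.0), np.float64(175.0), np.float64(267.0)]
side [[386, 203], [308, 204], [307, 294], [395, 293]] [[446.0, -153.0], [623.0, -139.0], [598.0, 137.0], [427.0, 123.0]] [523.4  -7.9] [np.float64(277.0), np.float64(178.0), np.float64(277.0), np.float64(172.0)]
```

Both fits agree to about 4 mm. The tray centre is about (523,-12) with a yaw of about 0.065. Now I lift the left canister.

```bash
python3 - <<'E'
from h import *
L=np.array([549.5,307.9])
for a in(0,np.pi): print(a,[None if (q:=kin.solve_ik(np.r_[p,200.],R(a))) is None else q.round(2) for p in([549.5,307.9],[519,52],[543,-312],[676.7,-62])])
qs=[kin.solve_ik(np.r_[L,180],R(a)) for a in(0,np.pi)]
a=min([(abs(q[5]),a) for q,a in zip(qs,(0,np.pi)) if q is not None])[1]
print("a",a)
env.reach(np.r_[L,180.],R(a)); env.hold(.3)
f0=sensors.get_obs()["contact_force"]
print(env.move_straight(np.r_[L,38.],speed=100,guard=8))
claw.grip(0.0,60)
o=sensors.get_obs(); print(o["tcp_pos"],o["opening"])
env.move_straight(np.r_[L,160.],speed=80); env.hold(.6)
o=sensors.get_obs(); print(o["clock"],o["opening"],f0,o["contact_force"],o["contact_force"]-f0,o["moment"])
for c in("top","side"):
    cv2.imwrite(f"pics/{c}1.png",optics.capture(c)["frame"][:,:,::-1])
E
python3 -c "
import cv2,numpy as np
cv2.imwrite('pics/l1.png',np.hstack([cv2.resize(cv2.imread('pics/%s1.png'%c),(400,300)) for c in('top','side')]))"
```

```text
0 [array([0.4 , 0.32, 0.31, 1.56, 0.  , 1.98]), array([-0.03,  0.03, -0.01,  1.53,  0.  ,  1.54]), array([-0.63,  0.31,  0.3 ,  1.56,  0.  ,  0.94]), array([-0.19,  0.46,  0.5 ,  1.61,  0.  ,  1.38])]
3.141592653589793 [array([ 0.4 ,  0.32,  0.31,  1.56,  0.  , -1.17]), array([-0.03,  0.03, -0.01,  1.53,  0.  , -1.6 ]), array([-0.63,  0.31,  0.3 ,  1.56,  0.  , -2.2 ]), array([-0.19,  0.46,  0.5 ,  1.61,  0.  , -1.76])]
a 3.141592653589793
False
[550.20003865 308.18774424  38.96588293] 0.604002837128126
9.8 0.6073181337790642 [-0.68016525 -0.61980592  0.07391634] [ 1.13298364 -0.88733338 -1.37962931] [ 1.8131489  -0.26752746 -1.45354566] [ 0.01090376  0.03066187 -0.01182405]
```

View pics/l1.png

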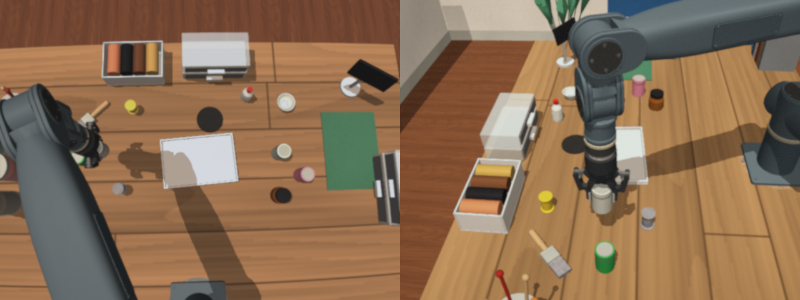

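The left canister is held in the jaws, clear of the bench (side view, about (600,200)), and nothing else has moved. I'll average the force readings, then place it.

```bash
cat >> h.py <<'E'
def weigh(n=20):
    F=[]
    for _ in range(n): env.hold(.03); F.append(sensors.get_obs()["contact_force"])
    F=np.array(F); return F.mean(0).round(2),(F.std(0)/n**.5).round(2)
def lower(p,z,guard=3.5):
    env.move_straight(np.r_[p,z+20.],speed=100); env.hold(.3)
    hit=env.move_straight(np.r_[p,z-3.],speed=15,guard=guard); return hit,sensors.get_obs()["tcp_pos"].round(1)
E
python3 - <<'E'
from h import *
print("weigh L",weigh())
p=np.array([519.,52.])
env.move_straight(np.r_[p,160.],speed=150)
print(lower(p,45.))
claw.grip(0.9); env.hold(.4)
o=sensors.get_obs();print(o["opening"])
env.move_straight(np.r_[p,180.],speed=120); env.hold(.4)
print("empty",weigh(),sensors.get_obs()["clock"])
env.reach(np.r_[543.,-312.,180.],R(np.pi)); env.hold(.3)
print("empty R",weigh(),sensors.get_obs()["clock"])
D={c:optics.capture(c) for c in("top","side")}
for c in D: cv2.imwrite(f"pics/{c}2.png",D[c]["frame"][:,:,::-1])
obs=[]
g=np.array([[519,52,40.]])
for c in D:
    m=near(c,"canister_left",proj(D[c],g)[0])
    if m is not None: obs.append((D[c],mbox(m)))
if obs: print(fit(obs,26,6,81,p))
cv2.imwrite('pics/l2.png',np.hstack([cv2.resize(D[c]["frame"][:,:,::-1],(400,300)) for c in D]))
E
```

```text
weigh L (array([ 0.12,  0.09, -2.  ]), array([0.12, 0.14, 0.11]))
(True, array([518.9,  52. ,  44.9]))
0.9006560364770075
empty (array([-0.02,  0.04,  0.04]), array([0.1 , 0.12, 0.12])) 18.175
empty R (array([0.18, 0.13, 0.04]), array([0.12, 0.09, 0.12])) 20.5083
(array([518.82570324,  50.94197544]), array([ 0.46130634, -0.51391127,  0.88283153,  0.45574098,  0.30758829,
        1.08537585, -0.33064025,  0.77193987]))
```

View pics/l2.png

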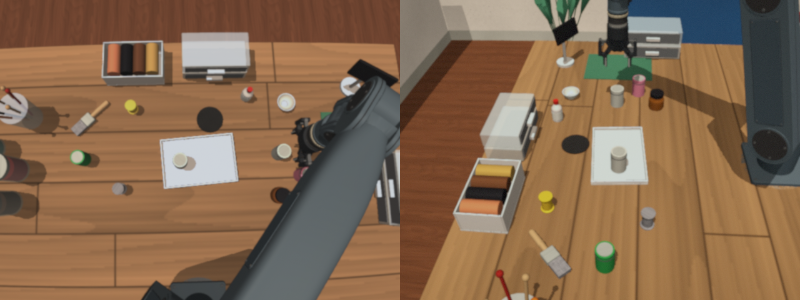

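The left canister stands upright on the tray (top view (181,160), side view (618,160)) and weighs about 2.0 N. The gripper is over the right canister. Next I lift and weigh it.

```bash
python3 - <<'E'
from h import *
p=np.array([542.9,-312.4])
print(env.move_straight(np.r_[p,38.],speed=100,guard=8))
claw.grip(0.0,80); o=sensors.get_obs(); print(o["opening"],o["tcp_pos"])
z=o["tcp_pos"][2]
env.move_straight(np.r_[p,190.],speed=80); env.hold(.6)
w=weigh(); print("weigh R",w,sensors.get_obs()["clock"])
if w[0][2]<-3.2:
    env.move_straight(np.array([676.7,-62.4,190.]),speed=120); env.hold(1.0)
o=sensors.get_obs(); print(o["clock"],o["tcp_pos"],o["opening"],o["dq"].round(3))
D={c:optics.capture(c) for c in("top","side")}
cv2.imwrite('pics/l3.png',np.hstack([cv2.resize(D[c]["frame"][:,:,::-1],(400,300)) for c in D]))
m=near("side","canister_right",proj(D["side"],np.array([[676.7,-62.4,190.]]))[0],40)
if m is not None:
    print(mbox(m),"expected",box(proj(D["side"],cyl(676.7,-62.4,26,151,226))))
E
```

```text
False
0.595987524827571 [ 543.39816208 -312.9596995    39.25045167]
weigh R (array([ 0.  , -0.17, -5.03]), array([0.11, 0.12, 0.12])) 25.9417
29.4583 [676.71265626 -62.41364665 189.99427058] 0.5997177170351503 [ 0.002 -0.     0.    -0.001 -0.001 -0.   ]
[260.5 137.5 288.5 183.5] expected [260.31847526 137.81494249 288.79953833 183.44349777]
```

View pics/l3.png

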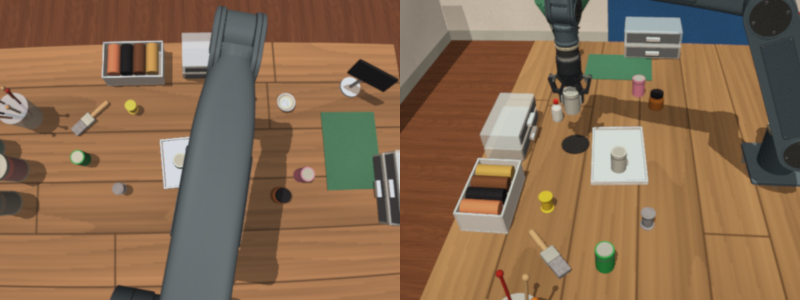

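The right canister weighs 5.0 N, so it is the heavier one. It is held upright above the mat (side view (571,100), mat at (575,144)), and the left one stands on the tray at (619,160). I'm handing in.

```bash
python3 -c "
from h import *
job.sign_off()"
```

```text
the job is handed in; nothing more can be done
```

The job is handed in: the heavier right-hand canister is held above the mat and the lighter left-hand one stands on the tray. The sign-off reports no verdict.

- **Left canister:** it weighed 2.0 N (about 0.2 kg). I set it on the tray with a force-guarded descent. After release, both cameras placed it within about 1 mm of the target spot, upright.
- **Right canister:** it weighed 5.0 N (about 0.51 kg), so it is the heavier one. It is gripped at 80 N with its underside about 150 mm above the bench.
- **Last checks:** the side-camera outline of the held canister matched the expected position over the mat within 0.5 px, and the arm was still. Its position could not be checked from the top camera because the arm blocked that view. The bystanders in view looked unmoved by eye; I did not re-measure them.
- **Time and failures:** about 29.5 s of the 64 s was used before sign-off. No check failed. The first single force reading for the left canister was low at 1.45 N because of sensor noise, so I used the averaged value instead.

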